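# Load a candy tube into its counter holder

## Robot

A 7-joint arm with a two-finger parallel gripper is mounted at the origin on the work surface. World frame = base frame: x ahead of the robot, y to its left, z up, the work surface at z = 0. Lengths are in m, angles in rad, forces in N, time in s.
With the tool pointing down it reaches from about 0.425 to 0.925 m from the base axis. Payload 6.8 kg.
Tool frame: the origin (TCP) lies midway between the tips of the shut fingers; the grasp point (between the pads) lies 19 mm behind it; z points along the fingers, y is the line along which they close (so a half turn about z gives the same grasp; the last joint's range is limited). The gripper opens to 85 mm and grips with 20 to 120 N. Pads are 22 mm wide; open, the fingers measure 114 mm over their backs; the gripper's body (76 mm by 85 mm) begins 54 mm behind the grasp point. The pads swing forward as they close: fully open they stand 13 mm farther back than shut.
Start: joints at [-1.343, 0.477, 0.022, 1.555, -0.011, 1.109, -0.083], TCP at [0.222, 0.637, 0.231] pointing down, gripper open.
Joint ranges: [-2.96, 2.96], [-0.34, 2.1], [-1.41, 1.46], [0.24, 2.44], [-1.37, 4.51], [0.17, 1.92], [-2.96, 2.96]. Speed limits (rad/s): [2.39, 2.39, 3.14, 3.14, 3.14, 3.14, 3.14].

## Interface

Orientations are given as a rotation vector (axis times angle).
In Python, from bench import get_obs, grab_frame, camera_params, r gives the robot as it stands.
- The arm moves only by the shell command python3 -m jog 'ROWS' [FORCE]. ROWS is JSON, a list of rows, each an object of numbers: "rx", "ry", "rz": the turn, a rotation vector about the world's x, y, z scaled (see below); "x", "y", "z": the shift along the world's x, y, z scaled (see below); "jaw": the opening, from -1 (shut) to 1 (fully open). In form: [{"rx": .., "ry": .., "rz": .., "x": .., "y": .., "z": .., "jaw": ..}, ...]. A call has 1 to 8 rows; each row shifts and turns the commanded pose from where the row before left it; what a row does not reach is not made up. The controller multiplies each number of a shift by 60 mm and each number of a turn by 10 degrees. A row lasts 1/8 s, in which the tool goes at most 62.5 mm and 10.7 degrees, less where a joint would pass 70% of its speed; a pose out of reach is approached as far as the arm can. A call with a number of a shift or a turn outside -1 to 1 is refused whole. A call with a gripper value outside its range is refused whole. The fingers move at their own pace and stop on an object; FORCE is the grip in N (left out, the last holds). Time passes only in rows, so rows that do not move let the fingers close. It gives the time, the measured TCP pose, the force, the opening and the grip force at its end, in the units of the state.
- get_obs(): the state, without advancing time (a new reading comes with each control period).
- grab_frame(name): name is "side" or "top" or "wrist"; returns the picture (480x640x3 uint8, red, green, blue); there is no depth.
- camera_params(name): a dict with "fx", "fy", "cx", "cy" (pixels), "R" (3x3) and "t" (3): a world point X has camera coordinates R X + t. Camera axes: x right, y down, z forward; pixel columns grow to the right and rows downward; lengths in m; the calibration is good to about 2 mm. A picture is of the moment at which its call begins: read the wrist's pose just before it. camera_params takes no time and is no camera call; for the wrist camera it gives the pose at the moment of the call.
- r.hand_in(): hands the job in; it is judged then, once.
The state is a dict: "clock": time; "joints": joint angles; "qvel": joint speeds; "tau": joint torques, N m; "tcp_pos": TCP position; "orientation": TCP orientation; "contact_force": force on the tool from outside, world axes, zero at the start; "moment": the same for the moment, N m; "grip_width": finger opening in m; "gripper_force": force on a finger pad.
Only numpy, scipy, OpenCV 4.12 (cv2) and the standard library are available. Lean on these libraries where they do the work, as an engineer would, in place of code of your own. Each camera call takes 0.05 s, during which the arm holds its last target. There are 200 camera calls.

## Task

Take the filled candy tube off the light wooden rest and snap it down sideways into both steel spring clips of the dark wooden holder, level and fully home, with its end cap still in front of the bridge. Then slide it along in the clips, under the bridge, until its cap butts against the rubber stop, hold a light push there for about a second, and let go. Be gentle throughout: the tube cracks under a hard push and the stop must not be shoved out of its setting; leave the jar, the tin and the scoop alone.

Things in the scene. Friction and masses are not known exactly. Their poses are not given: they have to be found in the camera images.
- tube_center (a point): Centre of the candy tube: a rigid clear plastic tube, 26 mm diameter, with sweets inside, 220 mm long overall, including a white cap at each end, 34 mm diameter and 8 mm long. This point is on its axis, half-way along; its x axis runs along the tube. Both ends are alike. About 160 g. It starts lying level on the rest, its axis about 47 mm above the counter.
- tube: The same tube as a body; origin and axes as tube_center.
- rest: Fixed light wooden rest, 250 x 80 mm plate 12 mm thick with two notched blocks (44 mm wide, top edges 42 mm high) at 75 mm either side of the middle; between the blocks the tube is free for the fingers. Origin under its centre on the counter, x along the tube.
- holder: Fixed holder. Origin on the counter under its centre, x along the tube's way towards bridge and stop, z up. Dark wooden plate 262 x 90 mm, top 15 mm above the counter, carrying two spring clips, a bridge and a stop. Seated tube: axis at y = 0, 48 mm above the counter. Snap it in with its centre at x = -35 to -18 mm (-27 best: caps clear of clips and bridge); then slide it to +x.
- clip_a (a point): C-shaped steel spring clip at x = -58 mm of the holder, 12 mm long in x, mouth up: 32 mm wide at the flared rim (68 mm above the counter), 19 mm at the throat (57 mm); jaws hinge outwards on springs. This point: where the seated tube's axis passes. Clips touch the tube with its axis about 70 mm up. Once snapped in, the tube drags 3 to 8 N when slid.
- clip_b (a point): C-shaped steel spring clip at x = +58 mm of the holder, 12 mm long in x, mouth up: 32 mm wide at the flared rim (68 mm above the counter), 19 mm at the throat (57 mm); jaws hinge outwards on springs. This point: where the seated tube's axis passes. Pressing through both clips takes 8 to 14 N in all; then the force falls, and rises again on the saddles.
- saddles: The two aluminium saddles under the clips (x = -58 and +58 mm of the holder), tops 35 mm above the counter, on which the snapped-in tube rests. Origin and axes as the holder's. The clips hold the tube on them with 6 to 9 N; pressing beyond that must stay below 20 N. Pressed far from midway between the clips, the tube tilts and only the nearer clip snaps: grip or push it near midway (x = 0).
- bridge (a point): Arch of flat bar over the tube's way at x = 94 to 104 mm of the holder, 50 mm wide, underside 68.5 mm, top 73.5 mm above the counter, 42 mm clear between its legs. The cap cannot be snapped in beneath it, only slid under. This point: middle of its underside.
- stop: Rubber-faced stop block beyond the bridge, part of the holder, 30 mm wide, 36 mm high, 8 mm thick. Origin at the middle of its face, on the seated tube's axis; axes as the holder's. Set between x = 104 and 116 mm of the holder, held by friction (yields at about 40 N), not to be shifted. Cap against it: tube's centre 110 mm from the face. Push with 3 to 20 N beyond the clips' drag.
- jar: Sweet jar, glass, 84 mm diameter, 120 mm high, to be left alone. Origin under its centre.
- tin: Tin, 66 mm diameter, 90 mm high, to be left alone. Origin under its centre.
- scoop: Small aluminium scoop with a wooden handle, 165 mm long, 30 mm high, to be left alone. Origin under the back of its bowl; bowl to +x, handle to -x.
Not all that is in view belongs to the job. Leave any blue or pink look-alike of the tube alone.

How it is judged:
By the outcome, as a careful person would: the job done as asked, in the order asked, and still so for the second after the job is handed in, with the robot touching nothing.
It also fails if it takes over 72 s, if anything falls off the work surface, if the arm or the gripper's body presses on something with over 40 N, if the wrist force passes 120 N, or if a joint passes its speed limit or range.

## Working session

There is one attempt and no reset: what is moved stays moved. The work goes in short steps, Python scripts to look and compute and a shell command to move; the robot and the scene stay as the last step left them, time stands still between calls to the robot, and variables do not carry over. Pictures are saved under pics/ and viewed, at most 10 in all, crops included, and the job is handed in when it is done.

```bash
mkdir -p pics; python3 - <<'E'
from bench import *
import cv2
o=get_obs();print({k:o[k] for k in('clock','tcp_pos','orientation','contact_force','grip_width')})
for n in('side','top'):
    cv2.imwrite(f'pics/{n}0.png',grab_frame(n)[:,:,::-1]);p=camera_params(n);print(n,p)
E
```

```text
{'clock': 0.0, 'tcp_pos': array([0.22224281, 0.63674439, 0.23034171]), 'orientation': array([-5.24970895e-01, -3.09722821e+00,  2.83795386e-03]), 'contact_force': array([ 0.49336192, -0.82840949, -0.12656737]), 'grip_width': 0.08544060288303507}
side {'fx': 440.64359114178734, 'fy': 440.64359114178734, 'cx': 322.153659549613, 'cy': 237.12446549785147, 'R': array([[ 0.74063671, -0.67180153,  0.01183097],
       [-0.35678296, -0.40813884, -0.84031459],
       [ 0.5693533 ,  0.61814674, -0.54196994]]), 't': array([-0.38905145,  0.25040009,  0.89887762])}
top {'fx': 597.4564424026092, 'fy': 597.4564424026092, 'cx': 324.3677138443649, 'cy': 238.3438905899085, 'R': array([[ 1.86924179e-02, -9.99825259e-01, -2.11214388e-04],
       [-9.87957430e-01, -1.84380876e-02, -1.53623415e-01],
       [ 1.53592677e-01,  3.08026390e-03, -9.88129446e-01]]), 't': array([8.88553525e-04, 5.50861270e-01, 1.25565566e+00])}
```

View pics/top0.png

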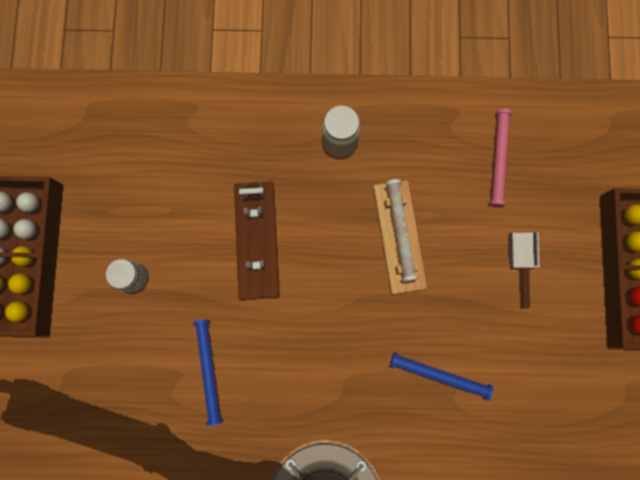

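View pics/side0.png

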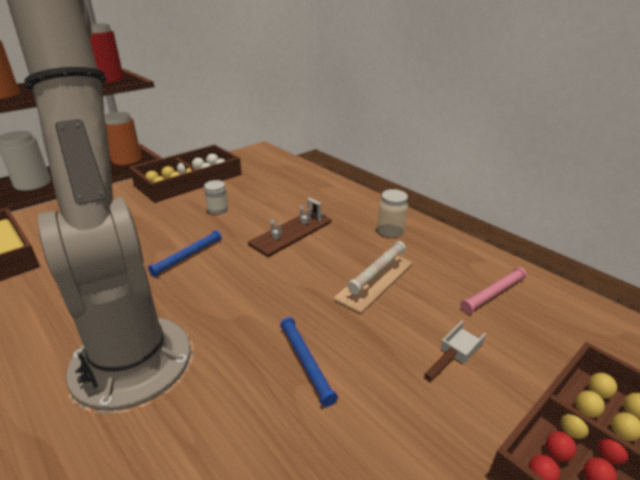

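The clear tube lies on the light rest, with ends at top-view (394,182) and (409,279). The look-alikes are blue at (208,372) and (441,376), and pink at (500,158). Only the one on the rest is clear and filled with sweets. The holder is at (257,240), with bridge and stop at its top end (251,190). I'll confirm in an enlarged crop.

```bash
python3 - <<'E'
import cv2
a=cv2.imread('pics/top0.png')[170:310,225:435]
cv2.imwrite('pics/top0c.png',cv2.resize(a,None,fx=3.8,fy=3.8,interpolation=cv2.INTER_CUBIC))
E
```

```text
(no output)
```

View pics/top0c.png

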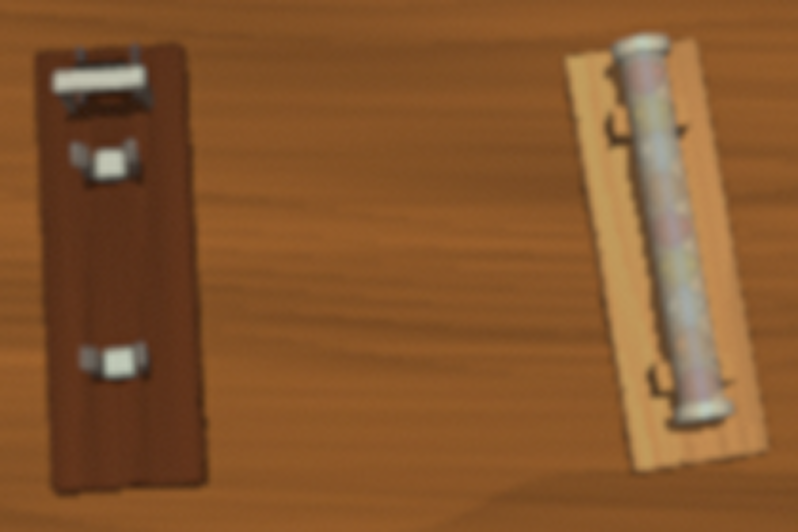

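The crop shows a clear tube with coloured sweets and white caps, at crop (641,46) and (702,411), so this is the one meant. The saddles are at (110,163) and (119,362), and the bridge is at (100,78).

```bash
cat > h.py <<'E'
import numpy as np
def ray(p,uv,z):
    d=p['R'].T@np.array([(uv[0]-p['cx'])/p['fx'],(uv[1]-p['cy'])/p['fy'],1]);c=-p['R'].T@p['t']
    return c+d*(z-c[2])/d[2]
def proj(p,X):
    q=np.asarray(X)@p['R'].T+p['t'];return np.c_[p['fx']*q[:,0]/q[:,2]+p['cx'],p['fy']*q[:,1]/q[:,2]+p['cy']]
E
python3 - <<'E'
from bench import *
from h import *
p=camera_params('top')
f=lambda u,v,z:ray(p,((u+.5)/3.8-.5+225,(v+.5)/3.8-.5+170),z)
def rep(n,a,b):
    print(n,((a+b)/2).round(4),'len',np.linalg.norm(a-b).round(4),'ang',np.degrees(np.arctan2(*(a-b)[1::-1])).round(2))
rep('tube',f(641,46,.05),f(702,411,.05))
rep('sadd',f(110,163,.035),f(119,362,.035))
c=[f(*q,.015) for q in((36,50),(185,44),(207,484),(55,492))]
rep('plate',(c[0]+c[1])/2,(c[2]+c[3])/2)
c=[f(*q,.012) for q in((566,57),(694,40),(768,450),(636,472))]
rep('rest',(c[0]+c[1])/2,(c[2]+c[3])/2)
print('bridge',f(100,78,.0735))
from scipy.spatial.transform import Rotation as R
print(R.from_rotvec(get_obs()['orientation']).as_matrix().round(3))
E
```

```text
tube [ 0.5728 -0.1549  0.05  ] len 0.2132 ang 9.32
sadd [0.5487 0.1633 0.035 ] len 0.1161 ang 4.65
plate [0.5504 0.1621 0.015 ] len 0.261 ang 4.7
rest [ 0.5641 -0.1564  0.012 ] len 0.2475 ang 9.77
bridge [0.64770224 0.17067998 0.0735    ]
[[-0.944  0.329 -0.   ]
 [ 0.329  0.944 -0.002]
 [-0.    -0.002 -1.   ]]
```

```bash
python3 -m jog '[{"x":0.43,"y":-0.9,"rz":0.2,"jaw":1},{"x":0.43,"y":-0.9,"rz":0.2,"jaw":1},{"x":0.43,"y":-0.9,"rz":0.2,"jaw":1},{"x":0.43,"y":-0.9,"rz":0.2,"jaw":1},{"x":0.43,"y":-0.9,"rz":0.2,"jaw":1},{"x":0.43,"y":-0.9,"rz":0.2,"jaw":1},{"x":0.43,"y":-0.9,"rz":0.2,"jaw":1},{"x":0.43,"y":-0.9,"rz":0.2,"jaw":1}]' 50; python3 -m jog '[{"x":0.43,"y":-0.9,"rz":0.2,"jaw":1},{"x":0.43,"y":-0.9,"rz":0.2,"jaw":1},{"x":0.43,"y":-0.9,"rz":0.2,"jaw":1},{"x":0.43,"y":-0.9,"rz":0.2,"jaw":1},{"x":0.43,"y":-0.9,"rz":0.2,"jaw":1},{"x":0.43,"y":-0.9,"rz":0.2,"jaw":1},{"x":0.2,"y":-0.4,"rz":0.1,"jaw":1},{"jaw":1}]'
```

```text
validation failed for argument at $[0]...
validation failed for argument at $[0]...
```

```bash
python3 -m jog '[{"rx":0.0,"ry":0.0,"rz":0.2,"x":0.43,"y":-0.9,"z":0.0,"jaw":1.0}]' 50
```

```text
clock: 0.22
tcp_pos: [0.2446, 0.5859, 0.2301]
orientation: [-0.458, -3.106, -0.001]
contact_force: [0.8, -0.8, 0.1]
grip_width: 0.0853
gripper_force: 0.0
```

```bash
python3 -m jog '[{"rx":0,"ry":0,"rz":0.2,"x":0.43,"y":-0.9,"z":0,"jaw":1},{"rx":0,"ry":0,"rz":0.2,"x":0.43,"y":-0.9,"z":0,"jaw":1},{"rx":0,"ry":0,"rz":0.2,"x":0.43,"y":-0.9,"z":0,"jaw":1},{"rx":0,"ry":0,"rz":0.2,"x":0.43,"y":-0.9,"z":0,"jaw":1},{"rx":0,"ry":0,"rz":0.2,"x":0.43,"y":-0.9,"z":0,"jaw":1},{"rx":0,"ry":0,"rz":0.2,"x":0.43,"y":-0.9,"z":0,"jaw":1},{"rx":0,"ry":0,"rz":0.2,"x":0.43,"y":-0.9,"z":0,"jaw":1}]'
```

```text
clock: 1.1
tcp_pos: [0.4292, 0.2034, 0.2313]
orientation: [0.087, 3.14, 0.0]
contact_force: [0.1, 1.1, -0.4]
grip_width: 0.0854
gripper_force: 0.0
```

```bash
python3 -m jog '[{"rx":0,"ry":0,"rz":0.18,"x":0.4,"y":-0.84,"z":0,"jaw":1},{"rx":0,"ry":0,"rz":0.18,"x":0.4,"y":-0.84,"z":0,"jaw":1},{"rx":0,"ry":0,"rz":0.18,"x":0.4,"y":-0.84,"z":0,"jaw":1},{"rx":0,"ry":0,"rz":0.18,"x":0.4,"y":-0.84,"z":0,"jaw":1},{"rx":0,"ry":0,"rz":0.18,"x":0.4,"y":-0.84,"z":0,"jaw":1},{"rx":0,"ry":0,"rz":0.18,"x":0.4,"y":-0.84,"z":0,"jaw":1},{"rx":0,"ry":0,"rz":0.18,"x":0.4,"y":-0.84,"z":0,"jaw":1},{"rx":0,"ry":0,"rz":0,"x":0,"y":0,"z":0,"jaw":1}]'
python3 - <<'E'
from bench import *
import cv2,pickle
p=camera_params('wrist');im=grab_frame('wrist');o=get_obs()
pickle.dump(p,open('w1.pkl','wb'));print(p['fx'],o['joints'],o['contact_force'])
cv2.imwrite('pics/w1.png',im[:,:,::-1])
E
```

```text
clock: 2.1
tcp_pos: [0.5969, -0.1531, 0.2309]
orientation: [0.245, -3.131, 0.005]
contact_force: [-0.2, 0.4, 0.1]
grip_width: 0.0855
gripper_force: 0.0
430.77087654178445 [-0.14460696  0.39465026  0.38217366  1.7261834  -0.16440093  1.05341436
  2.02261908] [0.59228806 1.37228225 0.57800889]
```

View pics/w1.png

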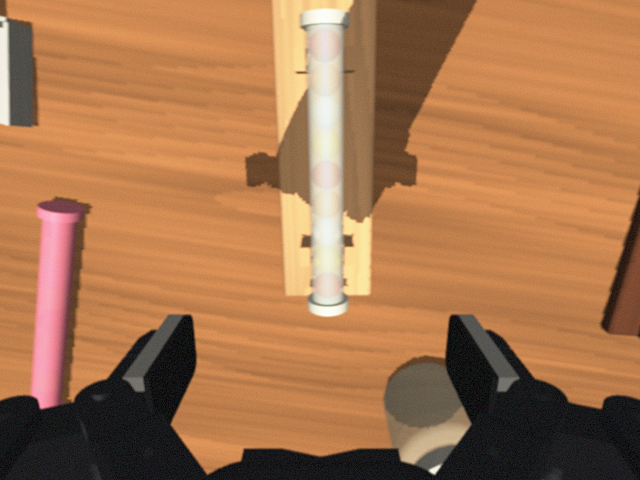

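The tube lies straight below, with cap centres at (324,18) and (327,303). The gripper is well aligned.

```bash
python3 - <<'E'
from bench import *
from h import *
import pickle
p=pickle.load(open('w1.pkl','rb'))
a=ray(p,(327.5,301),.055);b=ray(p,(324.5,16),.055)
print(a,b,(a+b)/2,np.linalg.norm(a-b),np.degrees(np.arctan2(*(a-b)[1::-1])))
# diameter-edge check of tube midline at z=.047 mid
a=ray(p,(327.5,275),.047);b=ray(p,(325,50),.047);print('axis ang',np.degrees(np.arctan2(*(a-b)[1::-1])),a,b)
print('cam',-p['R'].T@p['t'])
t=get_obs();print(t['tcp_pos'],t['orientation'])
E
```

```text
[ 0.67178711 -0.13658115  0.055     ] [ 0.46676083 -0.1716831   0.055     ] [ 0.56927397 -0.15413213  0.055     ] 0.20800943178664302 9.715249342121233
axis ang 9.757178006570088 [ 0.65266935 -0.13957275  0.047     ] [ 0.48642836 -0.16815962  0.047     ]
cam [ 0.52201358 -0.16443911  0.37233328]
[ 0.59650404 -0.14991372  0.23066838] [ 2.49606471e-01 -3.13044914e+00  1.33484663e-03]
```

```bash
python3 -m jog '[{"rx":0,"ry":0,"rz":0.05,"x":0,"y":0,"z":-0.8,"jaw":1},{"rx":0,"ry":0,"rz":0,"x":0,"y":0,"z":-0.8,"jaw":1},{"rx":0,"ry":0,"rz":0,"x":0,"y":0.0,"z":-0.7,"jaw":1},{"rx":0,"ry":0,"rz":0,"x":0,"y":0,"z":-0.6,"jaw":1},{"rx":0,"ry":0,"rz":0,"x":0,"y":0,"z":-0.5,"jaw":1},{"rx":0,"ry":0,"rz":0,"x":0,"y":0,"z":0,"jaw":1},{"rx":0,"ry":0,"rz":0,"x":0,"y":0,"z":0,"jaw":1}]' 50
python3 -m jog '[{"rx":0,"ry":0,"rz":0,"x":0,"y":0,"z":0,"jaw":-1},{"rx":0,"ry":0,"rz":0,"x":0,"y":0,"z":0,"jaw":-1},{"rx":0,"ry":0,"rz":0,"x":0,"y":0,"z":0,"jaw":-1},{"rx":0,"ry":0,"rz":0,"x":0,"y":0,"z":0,"jaw":-1},{"rx":0,"ry":0,"rz":0,"x":0,"y":0,"z":0,"jaw":-1},{"rx":0,"ry":0,"rz":0,"x":0,"y":0,"z":0,"jaw":-1},{"rx":0,"ry":0,"rz":0,"x":0,"y":0,"z":0,"jaw":-1}]' 45
```

```text
clock: 3.02
tcp_pos: [0.5974, -0.1468, 0.0284]
orientation: [-0.271, 3.129, 0.0]
contact_force: [0.5, -0.2, 0.3]
grip_width: 0.0855
gripper_force: 0.0
clock: 3.9
tcp_pos: [0.5973, -0.1479, 0.028]
orientation: [-0.269, 3.129, -0.001]
contact_force: [-0.5, -0.9, 6.0]
grip_width: 0.0246
gripper_force: 44.0
```

```bash
python3 -m jog '[{"rx":0,"ry":0,"rz":0,"x":0,"y":0,"z":0.15,"jaw":-1},{"rx":0,"ry":0,"rz":0,"x":0,"y":0,"z":0.4,"jaw":-1},{"rx":0,"ry":0,"rz":0,"x":0,"y":0,"z":0.6,"jaw":-1},{"rx":0,"ry":0,"rz":0,"x":0,"y":0,"z":0.6,"jaw":-1},{"rx":0,"ry":0,"rz":0,"x":0,"y":0,"z":0.4,"jaw":-1},{"rx":0,"ry":0,"rz":0,"x":0,"y":0.2,"z":0.2,"jaw":-1},{"rx":0,"ry":0,"rz":-0.05,"x":-0.08,"y":0.5,"z":0,"jaw":-1},{"rx":0,"ry":0,"rz":-0.05,"x":-0.1,"y":0.6,"z":0,"jaw":-1}]'
python3 -m jog '[{"rx":0,"ry":0,"rz":-0.1,"x":-0.1,"y":0.7,"z":0,"jaw":-1},{"rx":0,"ry":0,"rz":-0.1,"x":-0.1,"y":0.7,"z":0,"jaw":-1},{"rx":0,"ry":0,"rz":-0.1,"x":-0.1,"y":0.7,"z":0,"jaw":-1},{"rx":0,"ry":0,"rz":-0.1,"x":-0.1,"y":0.7,"z":0,"jaw":-1},{"rx":0,"ry":0,"rz":0,"x":-0.1,"y":0.6,"z":0,"jaw":-1},{"rx":0,"ry":0,"rz":0,"x":-0.1,"y":0.4,"z":0,"jaw":-1},{"rx":0,"ry":0,"rz":0,"x":-0.1,"y":0.1,"z":0,"jaw":-1},{"rx":0,"ry":0,"rz":0,"x":0,"y":0,"z":0,"jaw":-1}]'
python3 - <<'E'
from bench import *
import cv2,pickle
p=camera_params('wrist');im=grab_frame('wrist');o=get_obs()
pickle.dump(p,open('w2.pkl','wb'));print(o['tcp_pos'],o['orientation'],o['contact_force'],o['gripper_force'])
cv2.imwrite('pics/w2.png',im[:,:,::-1]);cv2.imwrite('pics/top2.png',grab_frame('top')[:,:,::-1])
E
```

```text
clock: 4.9
tcp_pos: [0.5852, -0.068, 0.1677]
orientation: [0.241, -3.131, -0.001]
contact_force: [0.2, -0.1, -2.2]
grip_width: 0.0248
gripper_force: 44.4
clock: 5.9
tcp_pos: [0.5431, 0.1643, 0.1678]
orientation: [0.134, -3.137, 0.001]
contact_force: [0.5, -0.4, -2.7]
grip_width: 0.0244
gripper_force: 44.4
[0.54367973 0.16345065 0.16803212] [ 1.31995994e-01 -3.13814075e+00  1.25763872e-03] [ 0.99678597 -0.0622533  -1.57625385] 44.442299008369446
```

View pics/w2.png

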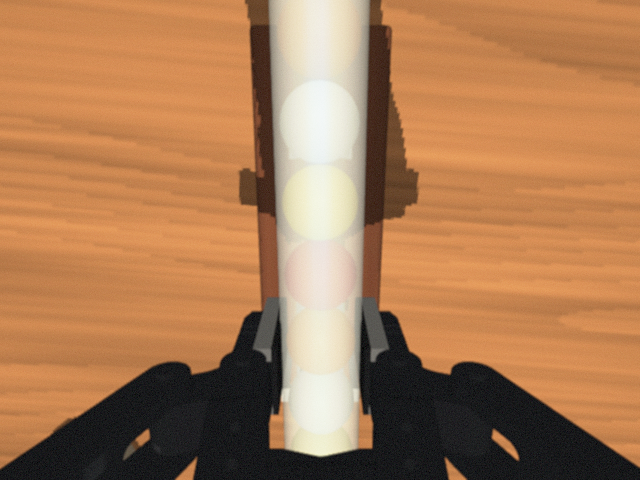

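The tube is held straight, at columns 271–372 near the top. The holder plate is behind it, with near corners at (250,28) and (391,28) and sides running to (262,300) and (380,300).

```bash
python3 - <<'E'
from bench import *
from h import *
import pickle
p=pickle.load(open('w2.pkl','rb'))
l0,r0,l1,r1=[ray(p,q,.015) for q in((250,27),(391,27),(262,300),(380,300))]
A=lambda d:np.degrees(np.arctan2(d[1],d[0]))
print(l0,r0,l1,r1,'ang',A(l1-l0),A(r1-r0),'w',np.linalg.norm(l0-r0),A(r0-l0))
for y in (4.5,4.75,5):
    c=np.cos(np.radians(y));s=np.sin(np.radians(y));print('holder',y,(l0+r0)[:2]/2+.131*np.array([c,s]))
t0=ray(p,(321.5,28),.187);t1=ray(p,(322.5,290),.187);print('tube axis',t0,t1,A(t1-t0))
print(-p['R'].T@p['t'])
E
python3 - <<'E'
import cv2
a=cv2.imread('pics/top2.png')[150:310,160:360]
cv2.imwrite('pics/top2c.png',cv2.resize(a,None,fx=3.7,fy=3.7,interpolation=cv2.INTER_CUBIC))
E
```

```text
[0.42590883 0.1099996  0.015     ] [0.41854459 0.19726135 0.015     ] [0.61117368 0.12565551 0.015     ] [0.60364967 0.2137129  0.015     ] ang 4.830333816237184 5.078923975762003 w 0.08757193414187492 94.82390597740444
holder 4.5 [0.55282288 0.16390862]
holder 4.75 [0.55277679 0.16447835]
holder 5 [0.55272821 0.16504788]
tube axis [0.44900402 0.15644681 0.187     ] [0.52233305 0.16301583 0.187     ] 5.11905324598243
[0.4676811  0.15796748 0.30929769]
```

View pics/top2c.png

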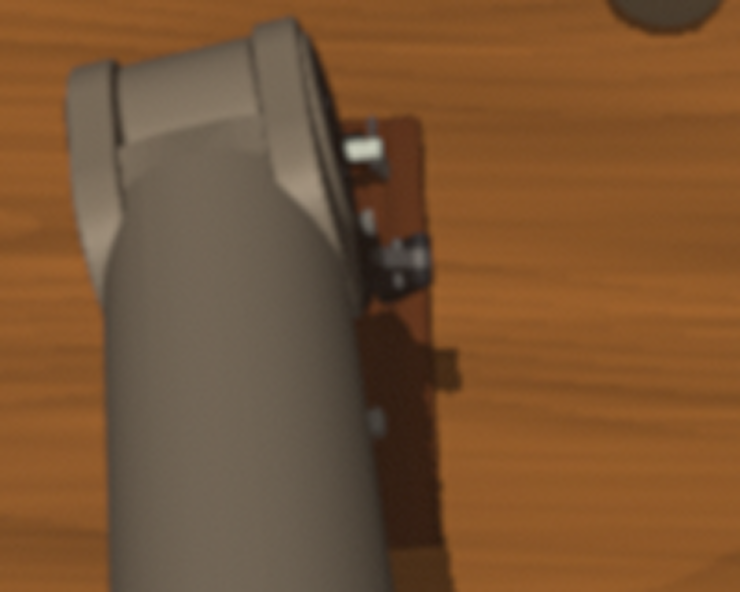

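```bash
python3 -m jog '[{"rx":0,"ry":0,"rz":0,"x":0.12,"y":0,"z":-0.3,"jaw":-1},{"rx":0,"ry":0,"rz":0,"x":0,"y":0,"z":-0.5,"jaw":-1},{"rx":0,"ry":0,"rz":0,"x":0,"y":0,"z":-0.5,"jaw":-1},{"rx":0,"ry":0,"rz":0,"x":0,"y":0,"z":-0.3,"jaw":-1},{"rx":0,"ry":0,"rz":0,"x":0,"y":0,"z":-0.2,"jaw":-1},{"rx":0,"ry":0,"rz":0,"x":0,"y":0,"z":0,"jaw":-1},{"rx":0,"ry":0,"rz":0,"x":0,"y":0,"z":0,"jaw":-1}]'
python3 - <<'E'
from bench import *
import cv2,pickle
o=get_obs();print(o['tcp_pos'],o['contact_force'],o['moment'])
a=grab_frame('side')[:,:,::-1];cv2.imwrite('pics/s3.png',a)
cv2.imwrite('pics/s3c.png',cv2.resize(a[150:270,220:380],None,fx=4.8,fy=4.8,interpolation=cv2.INTER_CUBIC))
E
```

```text
clock: 6.88
tcp_pos: [0.552, 0.1647, 0.0611]
orientation: [-0.133, 3.137, 0.001]
contact_force: [0.1, -0.0, -1.8]
grip_width: 0.0245
gripper_force: 44.4
[0.55200294 0.16466342 0.06109024] [ 0.10152764 -0.03025882 -1.79372522] [ 0.01266456 -0.00614374 -0.01912332]
```

View pics/s3c.png

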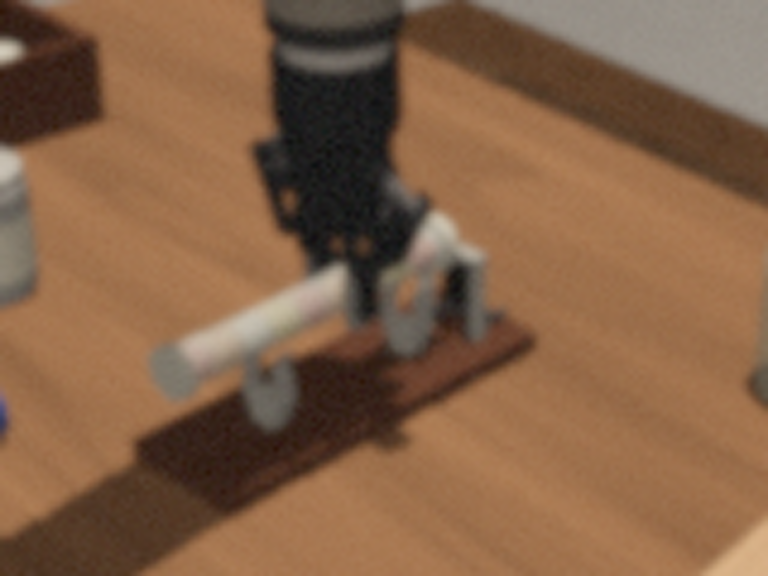

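The tube is above both clips. The near cap face is at crop (175,370), the far cap at about (437,232), the clips at (270,395) and (408,320), and the bridge to the right at (475,270).

```bash
python3 - <<'E'
from bench import *
from h import *
p=camera_params('side')
g=lambda u,v:np.array([(u+.5)/4.8-.5+220,(v+.5)/4.8-.5+150])
a=np.radians(4.8);H=np.array([.551,.1635,0]);M=np.array([[np.cos(a),np.sin(a),0],[-np.sin(a),np.cos(a),0],[0,0,1]])
for q in((175,370),(437,232)):print('cap in holder',M@(ray(p,g(*q),.080)-H))
W=lambda x,y,z:H+M.T@np.array([x,y,z])
P={'near face':W(-137,0,80),} 
pts=np.array([(-.137,0,.08),(.079,0,.08),(-.058,.016,.068),(-.058,-.016,.068),(.058,.016,.068),(.058,-.016,.068),(.094,-.025,.0735),(.094,-.025,.015),(-.131,-.045,.015),(.131,-.045,.015),(-.131,.045,.015)])
uv=proj(p,np.array([W(*q) for q in pts]))
for q,u in zip(pts,uv):print(q,((u-[220,150]+.5)*4.8-.5).round())
E
```

```text
cap in holder [-0.13158427 -0.00194941  0.08      ]
cap in holder [0.08986717 0.00844012 0.08      ]
[-0.137  0.     0.08 ] [165. 372.]
[0.079 0.    0.08 ] [435. 242.]
[-0.058  0.016  0.068] [253. 330.]
[-0.058 -0.016  0.068] [290. 349.]
[0.058 0.016 0.068] [393. 262.]
[ 0.058 -0.016  0.068] [429. 280.]
[ 0.094  -0.025   0.0735] [480. 257.]
[ 0.094 -0.025  0.015] [479. 337.]
[-0.131 -0.045  0.015] [233. 495.]
[ 0.131 -0.045  0.015] [541. 327.]
[-0.131  0.045  0.015] [132. 435.]
```

```bash
python3 -m jog '[{"rx":0,"ry":0,"rz":0,"x":-0.06,"y":-0.02,"z":-0.05,"jaw":-1},{"rx":0,"ry":0,"rz":0,"x":0,"y":0,"z":-0.05,"jaw":-1},{"rx":0,"ry":0,"rz":0,"x":0,"y":0,"z":-0.05,"jaw":-1},{"rx":0,"ry":0,"rz":0,"x":0,"y":0,"z":0,"jaw":-1}]'
python3 -m jog '[{"rx":0,"ry":0,"rz":0,"x":0,"y":0,"z":-0.03,"jaw":-1},{"rx":0,"ry":0,"rz":0,"x":0,"y":0,"z":0,"jaw":-1}]'
python3 - <<'E'
from bench import *
print(get_obs()['moment'])
E
```

```text
clock: 7.42
tcp_pos: [0.5475, 0.1633, 0.051]
orientation: [0.133, -3.138, 0.0]
contact_force: [0.1, -0.3, -1.4]
grip_width: 0.025
gripper_force: 44.4
clock: 7.68
tcp_pos: [0.5477, 0.1635, 0.0495]
orientation: [-0.133, 3.139, 0.0]
contact_force: [0.1, 0.7, -2.2]
grip_width: 0.0246
gripper_force: 44.5
[ 0.10679368 -0.03016608 -0.0273514 ]
```

```bash
for i in 1; do python3 -m jog '[{"rx":0,"ry":0,"rz":0,"x":0,"y":0,"z":-0.03,"jaw":-1},{"rx":0,"ry":0,"rz":0,"x":0,"y":0,"z":0,"jaw":-1}]'; done
python3 -m jog '[{"rx":0,"ry":0,"rz":0,"x":0,"y":0,"z":-0.03,"jaw":-1},{"rx":0,"ry":0,"rz":0,"x":0,"y":0,"z":0,"jaw":-1}]'
python3 - <<'E'
from bench import *
print(get_obs()['moment'])
E
```

```text
clock: 7.92
tcp_pos: [0.5478, 0.1638, 0.0478]
orientation: [-0.134, 3.138, 0.001]
contact_force: [0.0, 2.2, -1.2]
grip_width: 0.0244
gripper_force: 44.5
clock: 8.18
tcp_pos: [0.548, 0.164, 0.0461]
orientation: [-0.134, 3.138, 0.001]
contact_force: [1.4, 2.7, 0.1]
grip_width: 0.0247
gripper_force: 44.7
[ 0.71259388 -0.14731188 -0.08827043]
```

```bash
python3 -m jog '[{"rx":0,"ry":0,"rz":0,"x":0,"y":0.02,"z":0,"jaw":-1},{"rx":0,"ry":0,"rz":0,"x":0,"y":0,"z":-0.02,"jaw":-1},{"rx":0,"ry":0,"rz":0,"x":0,"y":0,"z":0,"jaw":-1}]'
python3 -m jog '[{"rx":0,"ry":0,"rz":0,"x":0,"y":0,"z":-0.02,"jaw":-1},{"rx":0,"ry":0,"rz":0,"x":0,"y":0,"z":0,"jaw":-1}]'
python3 - <<'E'
from bench import *
print(get_obs()['moment'])
E
```

```text
clock: 8.55
tcp_pos: [0.5482, 0.1643, 0.0452]
orientation: [-0.132, 3.138, 0.0]
contact_force: [-0.4, 1.7, 5.1]
grip_width: 0.0248
gripper_force: 45.2
clock: 8.8
tcp_pos: [0.5484, 0.1643, 0.0442]
orientation: [-0.132, 3.137, 0.0]
contact_force: [-0.9, 0.7, 6.6]
grip_width: 0.0249
gripper_force: 45.4
[ 0.2778003   0.00396549 -0.04151828]
```

```bash
for i in 1; do python3 -m jog '[{"rx":0,"ry":0,"rz":0,"x":0,"y":0.005,"z":-0.03,"jaw":-1},{"rx":0,"ry":0,"rz":0,"x":0,"y":0,"z":0,"jaw":-1}]'; done
python3 -m jog '[{"rx":0,"ry":0,"rz":0,"x":0,"y":0,"z":-0.03,"jaw":-1},{"rx":0,"ry":0,"rz":0,"x":0,"y":0,"z":0,"jaw":-1}]'
python3 -m jog '[{"rx":0,"ry":0,"rz":0,"x":0,"y":0,"z":-0.03,"jaw":-1},{"rx":0,"ry":0,"rz":0,"x":0,"y":0,"z":0,"jaw":-1}]'
python3 - <<'E'
from bench import *
print(get_obs()['moment'])
E
```

```text
clock: 9.05
tcp_pos: [0.5488, 0.1645, 0.0425]
orientation: [-0.132, 3.137, 0.0]
contact_force: [0.7, 0.8, 7.0]
grip_width: 0.0246
gripper_force: 45.3
clock: 9.3
tcp_pos: [0.5489, 0.1645, 0.0408]
orientation: [-0.132, 3.136, 0.0]
contact_force: [0.6, 0.6, 6.7]
grip_width: 0.0248
gripper_force: 45.3
clock: 9.55
tcp_pos: [0.5488, 0.1645, 0.0387]
orientation: [-0.132, 3.137, 0.0]
contact_force: [1.3, 1.3, 3.9]
grip_width: 0.0247
gripper_force: 45.1
[ 0.19275723 -0.45574048 -0.11840161]
```

```bash
python3 -m jog '[{"rx":0,"ry":0,"rz":0,"x":0,"y":0,"z":-0.03,"jaw":-1},{"rx":0,"ry":0,"rz":0,"x":0,"y":0,"z":0,"jaw":-1}]'
python3 -m jog '[{"rx":0,"ry":0,"rz":0,"x":0,"y":0,"z":-0.03,"jaw":-1},{"rx":0,"ry":0,"rz":0,"x":0,"y":0,"z":0,"jaw":-1}]'
python3 -m jog '[{"rx":0,"ry":0,"rz":0,"x":0,"y":0,"z":-0.03,"jaw":-1},{"rx":0,"ry":0,"rz":0,"x":0,"y":0,"z":0,"jaw":-1}]'
python3 - <<'E'
from bench import *
print(get_obs()['moment'])
E
```

```text
clock: 9.8
tcp_pos: [0.5484, 0.1645, 0.0365]
orientation: [-0.132, 3.137, -0.0]
contact_force: [2.7, 0.1, 2.5]
grip_width: 0.0247
gripper_force: 44.9
clock: 10.05
tcp_pos: [0.5473, 0.1645, 0.0339]
orientation: [0.133, -3.138, 0.001]
contact_force: [1.8, -0.1, -3.1]
grip_width: 0.0248
gripper_force: 44.4
clock: 10.3
tcp_pos: [0.5467, 0.1644, 0.0319]
orientation: [0.133, -3.137, 0.001]
contact_force: [1.6, 0.3, -6.6]
grip_width: 0.0245
gripper_force: 44.4
[ 0.05581062 -0.43891685 -0.12327628]
```

```bash
python3 -m jog '[{"rx":0,"ry":0,"rz":0,"x":0,"y":0,"z":-0.02,"jaw":-1},{"rx":0,"ry":0,"rz":0,"x":0,"y":0,"z":0,"jaw":-1}]'
python3 -m jog '[{"rx":0,"ry":0,"rz":0,"x":0,"y":0,"z":-0.02,"jaw":-1},{"rx":0,"ry":0,"rz":0,"x":0,"y":0,"z":0,"jaw":-1}]'
python3 -m jog '[{"rx":0,"ry":0,"rz":0,"x":0,"y":0,"z":-0.02,"jaw":-1},{"rx":0,"ry":0,"rz":0,"x":0,"y":0,"z":0,"jaw":-1}]'
python3 - <<'E'
from bench import *
print(get_obs()['moment'])
E
```

```text
clock: 10.55
tcp_pos: [0.5467, 0.1645, 0.0309]
orientation: [0.133, -3.137, 0.001]
contact_force: [0.2, 0.6, -6.3]
grip_width: 0.0246
gripper_force: 44.5
clock: 10.8
tcp_pos: [0.5471, 0.1646, 0.03]
orientation: [0.133, -3.138, 0.001]
contact_force: [-0.9, -1.0, -5.5]
grip_width: 0.0248
gripper_force: 44.5
clock: 11.05
tcp_pos: [0.5475, 0.1647, 0.0291]
orientation: [0.133, -3.138, 0.0]
contact_force: [-1.4, -0.7, -4.0]
grip_width: 0.0247
gripper_force: 44.7
[-0.23673395  0.22733786 -0.13147575]
```

```bash
python3 -m jog '[{"rx":0,"ry":0,"rz":0,"x":0,"y":0,"z":-0.02,"jaw":-1},{"rx":0,"ry":0,"rz":0,"x":0,"y":0,"z":0,"jaw":-1}]'
python3 -m jog '[{"rx":0,"ry":0,"rz":0,"x":0,"y":0,"z":-0.015,"jaw":-1},{"rx":0,"ry":0,"rz":0,"x":0,"y":0,"z":0,"jaw":-1}]'
python3 - <<'E'
from bench import *
import cv2
print(get_obs()['moment'])
a=grab_frame('side')[:,:,::-1]
cv2.imwrite('pics/s4c.png',cv2.resize(a[150:270,220:380],None,fx=4.8,fy=4.8,interpolation=cv2.INTER_CUBIC))
E
```

```text
clock: 11.3
tcp_pos: [0.5475, 0.1647, 0.0289]
orientation: [0.133, -3.138, -0.001]
contact_force: [-5.0, -2.2, 8.4]
grip_width: 0.0244
gripper_force: 45.9
clock: 11.55
tcp_pos: [0.5476, 0.1647, 0.0288]
orientation: [0.132, -3.138, -0.001]
contact_force: [-7.0, -3.3, 16.9]
grip_width: 0.0247
gripper_force: 46.7
[-0.57093308  1.63108786 -0.08849588]
```

View pics/s4c.png

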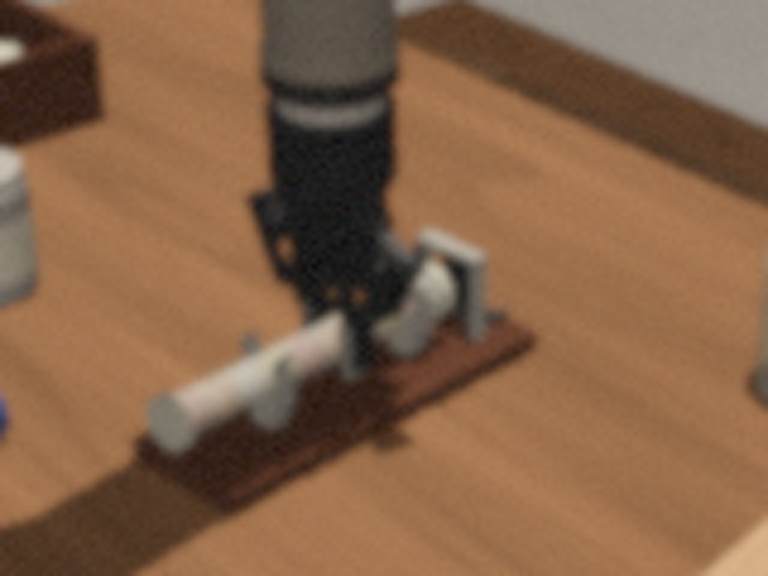

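The tube sits low in both clips and level, with the near cap at (172,425) and the far cap at (435,278), still in front of the bridge. I'll ease off and start sliding.

```bash
python3 -m jog '[{"rx":0,"ry":0,"rz":0,"x":0,"y":0,"z":0.02,"jaw":-1},{"rx":0,"ry":0,"rz":0,"x":0,"y":0,"z":0,"jaw":-1}]'
python3 -m jog '[{"rx":0,"ry":0,"rz":0,"x":0.05,"y":0.004,"z":0,"jaw":-1},{"rx":0,"ry":0,"rz":0,"x":0.05,"y":0.004,"z":0,"jaw":-1}]'
```

```text
clock: 11.85
tcp_pos: [0.5476, 0.1647, 0.0289]
orientation: [0.133, -3.139, -0.0]
contact_force: [-5.2, -2.4, 8.2]
grip_width: 0.0248
gripper_force: 45.5
clock: 12.1
tcp_pos: [0.5525, 0.1652, 0.0289]
orientation: [0.133, -3.136, -0.0]
contact_force: [-7.7, -2.1, 11.9]
grip_width: 0.0248
gripper_force: 46.0
```

```bash
python3 -m jog '[{"rx":0,"ry":0,"rz":0,"x":0.05,"y":0.004,"z":0.015,"jaw":-1},{"rx":0,"ry":0,"rz":0,"x":0.05,"y":0.004,"z":0,"jaw":-1},{"rx":0,"ry":0,"rz":0,"x":0.05,"y":0.004,"z":0,"jaw":-1}]'
python3 -m jog '[{"rx":0,"ry":0,"rz":0,"x":0.05,"y":0.004,"z":0,"jaw":-1},{"rx":0,"ry":0,"rz":0,"x":0.02,"y":0.002,"z":0,"jaw":-1}]'
```

```text
clock: 12.48
tcp_pos: [0.5619, 0.166, 0.029]
orientation: [0.133, -3.137, 0.0]
contact_force: [-6.1, -1.4, 4.3]
grip_width: 0.025
gripper_force: 45.0
clock: 12.72
tcp_pos: [0.5663, 0.1663, 0.029]
orientation: [0.133, -3.137, 0.0]
contact_force: [-5.8, -1.3, 3.1]
grip_width: 0.0246
gripper_force: 45.0
```

```bash
python3 -m jog '[{"rx":0,"ry":0,"rz":0,"x":0.015,"y":0.001,"z":0,"jaw":-1},{"rx":0,"ry":0,"rz":0,"x":0,"y":0,"z":0,"jaw":-1}]'|sed -n '2p;4p'
python3 -m jog '[{"rx":0,"ry":0,"rz":0,"x":0.015,"y":0.001,"z":0,"jaw":-1},{"rx":0,"ry":0,"rz":0,"x":0,"y":0,"z":0,"jaw":-1}]'|sed -n '2p;4p'
python3 -m jog '[{"rx":0,"ry":0,"rz":0,"x":0.015,"y":0.001,"z":0,"jaw":-1},{"rx":0,"ry":0,"rz":0,"x":0,"y":0,"z":0,"jaw":-1}]'|sed -n '2p;4p'
```

```text
tcp_pos: [0.5672, 0.1664, 0.029]
contact_force: [-4.6, -1.4, 2.8]
tcp_pos: [0.568, 0.1665, 0.029]
contact_force: [-4.5, -1.6, 3.2]
tcp_pos: [0.5686, 0.1665, 0.029]
contact_force: [-6.0, -0.7, 3.7]
```

```bash
python3 - <<'E'
from bench import *
import cv2
from h import *
a=grab_frame('side')[:,:,::-1]
cv2.imwrite('pics/s5c.png',cv2.resize(a[170:240,260:360],None,fx=7.5,fy=7.5,interpolation=cv2.INTER_CUBIC))
E
```

```text
(no output)
```

View pics/s5c.png

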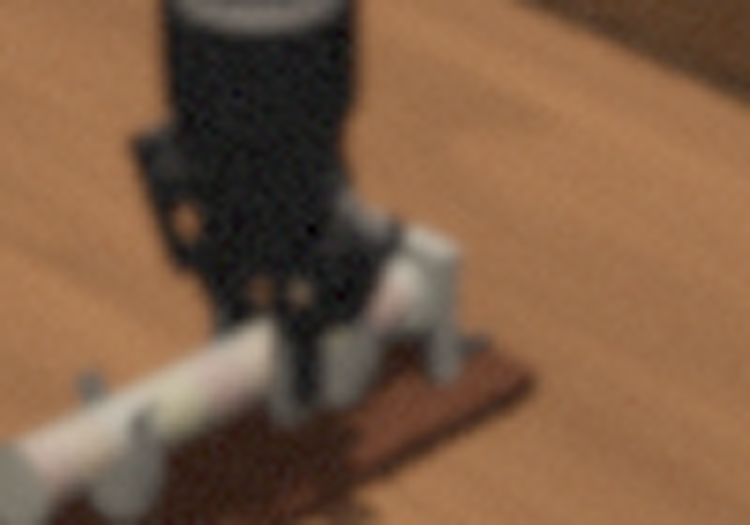

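The cap's front is now under the bridge. The finger at (300,350) is still clear of clip b at (345,355). I'll go on in small steps.

```bash
python3 -m jog '[{"rx":0,"ry":0,"rz":0,"x":0.015,"y":0.001,"z":0,"jaw":-1},{"rx":0,"ry":0,"rz":0,"x":0,"y":0,"z":0,"jaw":-1}]'|sed -n '2p;4p'
python3 -m jog '[{"rx":0,"ry":0,"rz":0,"x":0.015,"y":0.001,"z":0,"jaw":-1},{"rx":0,"ry":0,"rz":0,"x":0,"y":0,"z":0,"jaw":-1}]'|sed -n '2p;4p'
python3 -m jog '[{"rx":0,"ry":0,"rz":0,"x":0.015,"y":0.001,"z":0,"jaw":-1},{"rx":0,"ry":0,"rz":0,"x":0,"y":0,"z":0,"jaw":-1}]'|sed -n '2p;4p'
```

```text
tcp_pos: [0.5686, 0.1665, 0.029]
contact_force: [-8.7, -0.9, 7.9]
tcp_pos: [0.5686, 0.1665, 0.0289]
contact_force: [-11.5, -1.1, 9.4]
tcp_pos: [0.5686, 0.1665, 0.0289]
contact_force: [-14.5, -1.9, 12.5]
```

```bash
python3 -m jog '[{"rx":0,"ry":0,"rz":0,"x":0,"y":0,"z":0.01,"jaw":-1},{"rx":0,"ry":0,"rz":0,"x":0,"y":0,"z":0,"jaw":-1}]'
python3 - <<'E'
from bench import *
from h import *
p=camera_params('side')
a=np.radians(4.8);H=np.array([.551,.1635,0]);M=np.array([[np.cos(a),np.sin(a),0],[-np.sin(a),np.cos(a),0],[0,0,1]])
for off in((0,0),(-1.5,11)):
  g=lambda u,v:np.array([(u-off[0]+.5)/4.8-.5+220,(v-off[1]+.5)/4.8-.5+150])
  print('seated near face',M@(ray(p,g(172,425),.048)-H),'near corners',M@(ray(p,g(137,443),.015)-H),M@(ray(p,g(225,512),.015)-H))
E
```

```text
clock: 14.52
tcp_pos: [0.5686, 0.1665, 0.0289]
orientation: [0.133, -3.131, 0.001]
contact_force: [-11.9, -1.1, 7.5]
grip_width: 0.0245
gripper_force: 45.4
seated near face [-0.13908148 -0.00486651  0.048     ] near corners [-0.13469555  0.03585415  0.015     ] [-0.14500382 -0.05439697  0.015     ]
seated near face [-0.13105483  0.00345133  0.048     ] near corners [-0.12659041  0.04447225  0.015     ] [-0.13735618 -0.04686849  0.015     ]
```

```bash
python3 -m jog '[{"rx":0,"ry":0,"rz":0,"x":0.008,"y":0.0007,"z":0,"jaw":-1},{"rx":0,"ry":0,"rz":0,"x":0,"y":0,"z":0,"jaw":-1},{"rx":0,"ry":0,"rz":0,"x":0,"y":0,"z":0,"jaw":-1},{"rx":0,"ry":0,"rz":0,"x":0,"y":0,"z":0,"jaw":-1},{"rx":0,"ry":0,"rz":0,"x":0,"y":0,"z":0,"jaw":-1},{"rx":0,"ry":0,"rz":0,"x":0,"y":0,"z":0,"jaw":-1},{"rx":0,"ry":0,"rz":0,"x":0,"y":0,"z":0,"jaw":-1},{"rx":0,"ry":0,"rz":0,"x":0,"y":0,"z":0,"jaw":-1}]'
python3 -m jog '[{"rx":0,"ry":0,"rz":0,"x":0,"y":0,"z":0,"jaw":-1},{"rx":0,"ry":0,"rz":0,"x":0,"y":0,"z":0,"jaw":-1},{"rx":0,"ry":0,"rz":0,"x":0,"y":0,"z":0,"jaw":-1},{"rx":0,"ry":0,"rz":0,"x":0,"y":0,"z":0,"jaw":-1}]'
python3 -m jog '[{"rx":0,"ry":0,"rz":0,"x":0,"y":0,"z":0,"jaw":1},{"rx":0,"ry":0,"rz":0,"x":0,"y":0,"z":0,"jaw":1},{"rx":0,"ry":0,"rz":0,"x":0,"y":0,"z":0,"jaw":1},{"rx":0,"ry":0,"rz":0,"x":0,"y":0,"z":0,"jaw":1},{"rx":0,"ry":0,"rz":0,"x":0,"y":0,"z":0,"jaw":1},{"rx":0,"ry":0,"rz":0,"x":0,"y":0,"z":0,"jaw":1}]'
```

```text
clock: 15.52
tcp_pos: [0.5685, 0.1665, 0.029]
orientation: [0.134, -3.13, 0.001]
contact_force: [-14.1, -2.0, 8.8]
grip_width: 0.0245
gripper_force: 45.6
clock: 16.02
tcp_pos: [0.5686, 0.1665, 0.029]
orientation: [0.134, -3.13, 0.001]
contact_force: [-13.5, -2.4, 8.5]
grip_width: 0.0249
gripper_force: 45.6
clock: 16.77
tcp_pos: [0.5728, 0.1668, 0.0297]
orientation: [-0.133, 3.139, 0.0]
contact_force: [-0.7, 0.2, 0.1]
grip_width: 0.0857
gripper_force: 0.0
```

Free. Next I retreat up, then towards the robot's left, out of the top camera's view.

```bash
python3 -m jog '[{"rx":0,"ry":0,"rz":0,"x":0,"y":0,"z":0.3,"jaw":1},{"rx":0,"ry":0,"rz":0,"x":0,"y":0,"z":0.6,"jaw":1},{"rx":0,"ry":0,"rz":0,"x":0,"y":0,"z":0.9,"jaw":1},{"rx":0,"ry":0,"rz":0,"x":0,"y":0,"z":0.9,"jaw":1},{"rx":0,"ry":0,"rz":0,"x":0,"y":0,"z":0.6,"jaw":1},{"rx":0,"ry":0,"rz":0,"x":-0.2,"y":0.9,"z":0,"jaw":1},{"rx":0,"ry":0,"rz":0,"x":-0.2,"y":0.9,"z":0,"jaw":1},{"rx":0,"ry":0,"rz":0,"x":-0.2,"y":0.9,"z":0,"jaw":1}]'
python3 -m jog '[{"rx":0,"ry":0,"rz":0,"x":-0.2,"y":0.9,"z":0,"jaw":1},{"rx":0,"ry":0,"rz":0,"x":-0.2,"y":0.9,"z":0,"jaw":1},{"rx":0,"ry":0,"rz":0,"x":-0.2,"y":0.8,"z":0,"jaw":1},{"rx":0,"ry":0,"rz":0,"x":0,"y":0,"z":0,"jaw":1},{"rx":0,"ry":0,"rz":0,"x":0,"y":0,"z":0,"jaw":1}]'
python3 - <<'E'
from bench import *
import cv2,numpy as np
t=grab_frame('top')[:,:,::-1][170:310,200:310];s=grab_frame('side')[:,:,::-1][190:260,235:345]
f=lambda a,k:cv2.resize(a,None,fx=k,fy=k,interpolation=cv2.INTER_CUBIC)
t=f(t,4);s=f(s,3.2);h=np.zeros((560,352,3),np.uint8);h[:s.shape[0]]=s
cv2.imwrite('pics/end.png',np.hstack([t,h]))
E
```

```text
clock: 17.77
tcp_pos: [0.5364, 0.3302, 0.2295]
orientation: [-0.132, 3.137, 0.002]
contact_force: [0.2, 0.7, -0.7]
grip_width: 0.0855
gripper_force: 0.0
clock: 18.4
tcp_pos: [0.5011, 0.484, 0.2286]
orientation: [-0.133, 3.138, -0.001]
contact_force: [1.2, -0.5, -0.4]
grip_width: 0.0855
gripper_force: 0.0
```

View pics/end.png

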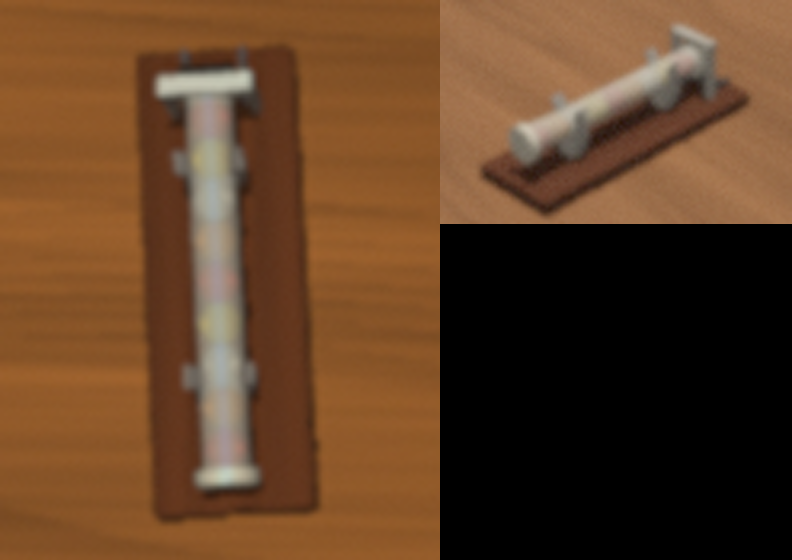

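The tube lies level in both clips. Its front cap is hidden under the bridge at (205,85), and its rear cap is at (228,477). The cap is therefore past the bridge's front edge and against the stop.

```bash
python3 -c "
from bench import r
print(r.hand_in())"
```

```text
the job is handed in; nothing more can be done
None
```

The tube is snapped level into both clips and slid under the bridge until it butted, I believe on the stop. I held it there with about 8 N beyond the clips' drag for over a second, then released it and handed the job in at about 18.5 s. The final picture shows the cap under the bridge, but the bridge hides the stop, so I inferred that contact from the force rise and the tube's position.

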